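# Seat the peg block in its corner stop and latch it

## Robot

A 7-joint arm with a two-finger parallel gripper is mounted at the origin on a cart in front of the work surface, level with it; the furniture and walls round the work are solid. World frame = base frame: x ahead of the robot, y to its left, z up, the work surface at z = 0. Lengths are in m, angles in rad, forces in N, time in s.
With the tool pointing down it reaches from about 0.425 to 0.8 m from the base axis. Payload 8.3 kg.
Tool frame: the origin (TCP) lies midway between the tips of the shut fingers; the grasp point (between the pads) lies 19 mm behind it (grasp_offset is the distance from the TCP to the grasp point, in m); z points along the fingers, y is the line along which they close (so a half turn about z gives the same grasp; the last joint's range is limited). The gripper opens to 85 mm and grips with 20 to 120 N. Pads are 22 mm wide; open, the fingers measure 114 mm over their backs; the gripper's body (76 mm by 85 mm) begins 54 mm behind the grasp point. The pads swing forward as they close: fully open they stand 13 mm farther back than shut.
Start: joints at [-1.267, 0.383, 0.016, 1.37, -0.006, 1.388, -0.046], TCP at [0.224, 0.583, 0.231] pointing down, gripper open.
Joint ranges: [-2.95, 2.95], [-0.25, 2.06], [-1.52, 1.56], [0.18, 2.33], [-1.44, 4.58], [0.02, 2.06], [-3.01, 3.01]. Speed limits (rad/s): [2.39, 2.39, 3.01, 3.01, 3.14, 3.14, 3.14].

## Interface

Orientations are given as a 3x3 rotation matrix whose columns are the frame's x, y, z axes.
In Python, from cell import * gives the robot as it stands.
- The arm moves only by the tool jog_arm, never from a script. Its argument "deltas" is a list of rows, each a list of 3 entries, a list of its own where there are three numbers: the opening, from 0 (shut) to 1 (fully open), then the shift along the world's x, y, z in mm, then the turn, a rotation vector about the world's x, y, z in rad. In form: [[gripper, [dx, dy, dz], [rx, ry, rz]], ...]. A call has exactly 8 rows; each row is the pose to reach, as a shift and turn from the pose commanded when the call began; what a row does not reach only later rows make up. A row lasts 1/10 s, in which the tool goes at most 50 mm and 8.59 degrees, less where a joint would pass 70% of its speed; a pose out of reach is approached as far as the arm can. A call with a gripper value outside its range is refused whole. The fingers move at their own pace and stop on an object; "force" is the grip in N (left out, the last holds). Time passes only in rows, so rows that repeat a pose let the fingers close, or fill a call up. It gives the time, the measured TCP pose, the force, the opening and the grip force at its end, in the units of the state.
- observe(): the state, without advancing time (a new reading comes with each control period).
- get_image(name): name is "scene" or "side" or "wrist"; returns the picture (420x560x3 uint8, blue, green, red); there is no depth.
- camera_info(name): a dict with "fx", "fy", "cx", "cy" (pixels), "k1" (the pictures are not rectified: a ray, as slopes to the right and down, at radius r is drawn at 1 + k1 r^2 times it, then the intrinsics apply), "R" (3x3) and "t" (3): a world point X has camera coordinates R X + t. Camera axes: x right, y down, z forward; pixel columns grow to the right and rows downward; lengths in m; the calibration is good to about 2 mm. A picture is of the moment at which its call begins: read the wrist's pose just before it. camera_info takes no time and is no camera call; for the wrist camera it gives the pose at the moment of the call.
- sign_off(): hands the job in; it is judged then, once.
The state is a dict: "time_s": time; "qpos": joint angles; "dq": joint speeds; "joint_torque": joint torques, N m; "tcp_pos": TCP position; "tcp_rot": TCP orientation; "contact_force": force on the tool from outside, world axes, zero at the start; "moment": the same for the moment, N m; "gripper_width": opening from 0.0 (shut) to 1.0 (fully open); "gripper_force": force on a finger pad.
Only numpy, scipy, OpenCV 4.12 (cv2) and the standard library are available. Lean on these libraries where they do the work, as an engineer would, in place of code of your own. Each camera call takes 0.05 s, during which the arm holds its last target. There are 200 camera calls.

## Task

Push the wooden peg block along the bench until it sits flush against the long fence and against the end cheek of the aluminium corner stop, then push the red turn-button fully round so that it lies across the front of the block. Only push, with the fingertips or the outside of the fingers: do not take the block or the turn-button's post between the fingers, do not lift or tip the block, and leave the other things on the bench where they are.

Things in the scene. Friction and masses are not known exactly. Their poses are not given: they have to be found in the camera images.
- peg_block: Loose beech block, 45 (its x) by 120 (its y) by 24 mm high, four upright steel pegs (8 mm thick, tops 60 mm above the bench) in a row on top at y = -42, -14, 14, 42 mm. About 0.2 kg (+-30 percent), slides on the bench. Origin: centre of its underside. Starts with its centre 85 to 125 mm from the fence, 30 to 75 mm short of the cheek, turned up to 0.35 rad. Either end may meet the cheek.
- stop: Aluminium corner stop fixed to the bench, 18 mm high. Origin on the bench at its inside corner, z up. Fence: face is the plane x = 0, 22 mm thick (towards +x), y -40 to 145 mm. End cheek: face is the plane y = 0, spans y -40 to 0, x -76 to 16 mm. The pocket is open bench at x < 0, y > 0; a block fully home has its centre at x = -22.5, y = 60 mm, long side along y.
- latch (a joint): Red turn-button, rad: 0 = arm along -x of the stop (open), 1.571 = along +y of the stop, across the block's front (end of travel). Turns clockwise seen from above about latch_pivot; starts at 0 to 0.3; friction (2 N at the post) leaves it where put. Arm 72 mm long, 14 mm wide, 20 to 30 mm above the bench; closed, it clears a seated block by 4 mm.
- latch_post (a point): Centre of the red round post that stands on the arm 60 mm from the pivot: 12 mm in diameter, from the arm's top to 57 mm above the bench; the point lies 44 mm above the bench. It turns with the arm; push it sideways.
- latch_pivot (a point): Point on the turn-button's vertical axis, fixed to the corner stop at its x = -56, y = -20 mm, 25 mm above the bench.
- insert_tin: Bystander: round white tin with blue lid, 66 mm across, 33 mm high; origin at the centre of its underside.
- tally_counter: Bystander: white hand tally counter, 59x53x32 mm; origin at its underside.
- tag_green: Bystander: green key tag, 26x58x8 mm; origin at its underside.
- oil_bottle: Bystander: amber oil bottle with red spout, 43 mm across, 128 mm high; origin at its underside.
There are look-alikes about, which are no part of the job. Leave any green or white look-alike of the peg_block alone.

How it is judged:
On the way, in this order (a step that is already met when the one before it is completed fails the run):
1. the block sits flush against fence and end cheek while the turn-button is still open (x of peg_block in the frame of stop between -0.0265 and -0.018 m and y of peg_block in the frame of stop between 0.055 and 0.064 m and angle between the y axis of peg_block and the y axis of stop, either way round below 0.06 rad and height (world z) of peg_block below 0.004 m and angle between peg_block's own z axis and vertical below 0.05 rad and value of joint latch below 0.8 rad), for 0.2 s.
2. the turn-button is turned across the block (value of joint latch above 1.45 rad), for 0.2 s.
At the end, for the whole second after the job is handed in: The block stands flat on the bench, within 4 mm of both the fence and the end cheek and within 0.06 rad of square, at rest, and the turn-button is turned across its front (joint above 1.45 rad) and still (x of peg_block in the frame of stop between -0.0265 and -0.018 m and y of peg_block in the frame of stop between 0.055 and 0.064 m and angle between the y axis of peg_block and the y axis of stop, either way round below 0.06 rad and height (world z) of peg_block below 0.004 m and angle between peg_block's own z axis and vertical below 0.05 rad and linear speed of peg_block below 0.01 m/s and value of joint latch above 1.45 rad and velocity of joint latch between -0.05 and 0.05 rad/s); the robot touches nothing.
It fails at once if the block is lifted or tipped (height (world z) of peg_block above 0.008 m or angle between peg_block's own z axis and vertical above 0.2 rad).
It fails at once if the block or one of its pegs is taken between the fingers (x of the grasp point in the frame of peg_block between -0.015 and 0.015 m and y of the grasp point in the frame of peg_block between -0.055 and 0.055 m and height (world z) of the grasp point below 0.06 m).
It fails at once if the turn-button's post is taken between the fingers (horizontal distance between the grasp point and latch_post below 0.007 m and height (world z) of the grasp point below 0.06 m).
It fails at once if a bystander is moved by more than 20 mm (distance of any of insert_tin, tally_counter, tag_green, oil_bottle from where it was at the start of the episode above 0.02 m).
It also fails if it takes over 48 s, if anything falls off the work surface, if the arm or the gripper's body presses on something with over 40 N, if the wrist force passes 120 N, or if a joint passes its speed limit or range.

## Working session

There is one attempt and no reset: what is moved stays moved. The work goes in short steps, Python scripts to look and compute and a tool call to move; the robot and the scene stay as the last step left them, time stands still between calls to the robot, and variables do not carry over. Pictures are saved under pics/ and viewed, at most 10 in all, crops included, and the job is handed in when it is done.

Besides the shell and the picture viewer there is one more tool, called after "Request:" as name([rows], argument=value, ...), one row to a line, values as JSON. jog_arm: Moves the arm, as the interface text tells. Its arguments: {"type":"object","properties":{"deltas":{"type":"array","items":{"type":"array"}},"force":{"type":"number"}},"required":["deltas"]}

```bash
mkdir -p pics; python3 - <<'E'
from cell import *
import cv2
for n in("scene","side"):
    cv2.imwrite(f"pics/{n}0.png",get_image(n)); c=camera_info(n); print(n,c)
o=observe();print(o["time_s"],o["tcp_pos"],o["tcp_rot"])
E
```

```text
scene {'fx': 389.1349810358459, 'fy': 389.1349810358459, 'cx': 272.3561386289137, 'cy': 214.00517345262284, 'k1': -0.012802212506062659, 'R': array([[ 0.41718241, -0.90876935, -0.00985425],
       [-0.66571937, -0.29818984, -0.68403256],
       [ 0.61868939,  0.29192652, -0.72938491]]), 't': array([-0.22526477,  0.43653278,  0.66778294])}
side {'fx': 502.5397765928351, 'fy': 502.5397765928351, 'cx': 285.0521221933814, 'cy': 206.31682252655037, 'k1': -0.03312546506337233, 'R': array([[ 0.98756226, -0.15678084, -0.01185557],
       [-0.091643  , -0.51270651, -0.85365895],
       [ 0.12775893,  0.84412784, -0.52069746]]), 't': array([-0.57250939,  0.12141205,  1.1221087 ])}
0.1 [0.22394594 0.58301344 0.2303867 ] [[-9.33506246e-01  3.58560683e-01 -5.69805573e-04]
 [ 3.58561131e-01  9.33504796e-01 -1.64641602e-03]
 [-5.84238156e-05 -1.74124977e-03 -9.99998482e-01]]
```

View pics/scene0.png

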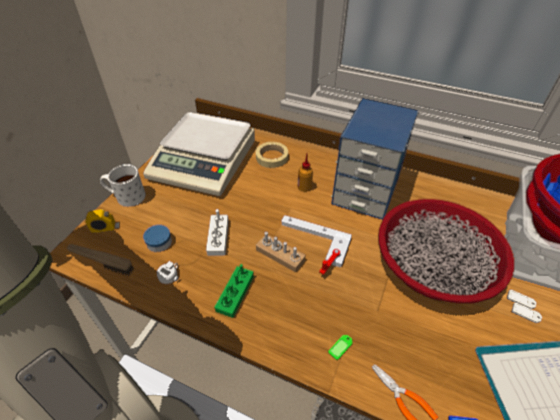

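View pics/side0.png

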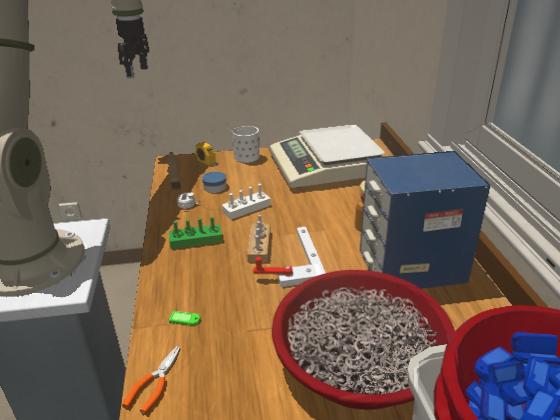

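The scene view shows the beech block at about (281,251), the stop's fence running from (285,221) to (345,240), and the red latch at (330,262). In the side view the block is at (260,240) and the latch at (272,268). I'll enlarge both crops.

```bash
python3 - <<'E'
import cv2,numpy as np
a=cv2.imread("pics/scene0.png")[210:290,250:360];b=cv2.imread("pics/side0.png")[210:290,240:330]
f=lambda i:cv2.resize(i,None,fx=4,fy=4,interpolation=cv2.INTER_CUBIC)
a=cv2.resize(a,None,fx=5,fy=5,interpolation=cv2.INTER_CUBIC);cv2.imwrite("pics/ca.png",a)
b=cv2.resize(b,None,fx=6,fy=6,interpolation=cv2.INTER_CUBIC);cv2.imwrite("pics/cb.png",b)
E
```

```text
(no output)
```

View pics/ca.png

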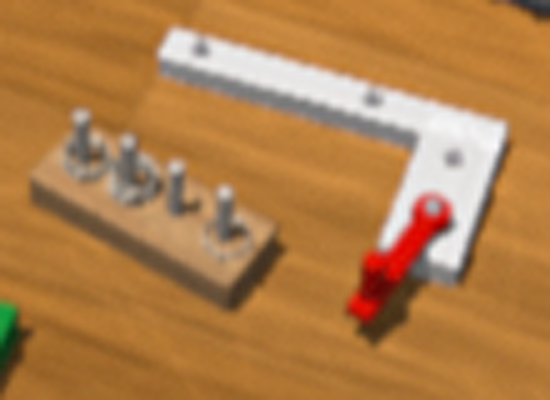

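View pics/cb.png

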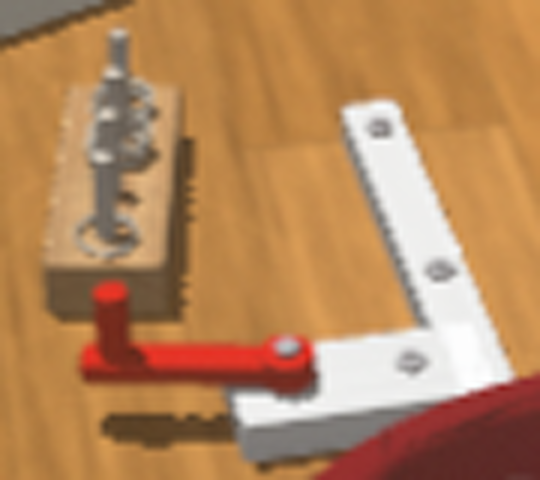

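Readings from the enlarged crops: in the scene crop (x5) the pegs' tops run from (82,115) to (225,192), the inside corner is at (417,138), the fence end at (160,53), and the latch pivot and post at (432,207) and (375,260). In the side crop (x6) the pegs run from (119,35) to (101,155), the corner is at (428,327), and the post top is at (110,290). Next is the pose fit.

```bash
cat > h.py <<'E'
import numpy as np, json
from cell import *
from scipy.optimize import least_squares
def proj(c,X):
    p=np.asarray(X)@c["R"].T+c["t"]; s=p[:,:2]/p[:,2:]; s=s*(1+c["k1"]*(s**2).sum(1,keepdims=True))
    return s*c["fx"]+[c["cx"],c["cy"]]
def T(p,L):
    L=np.asarray(L,float)/1000;c,s=np.cos(p[2]),np.sin(p[2])
    return np.c_[p[0]+c*L[:,0]-s*L[:,1],p[1]+s*L[:,0]+c*L[:,1],L[:,2]]
def fit(obs,p0,loss="soft_l1"):
    # obs: list of (cam,pixels,local pts)
    f=lambda p:np.concatenate([(proj(c,T(p,L))-px).ravel() for c,px,L in obs])
    r=least_squares(f,p0,loss=loss); return r.x,f(r.x).reshape(-1,2)
E
python3 - <<'E'
from h import *
S,D=camera_info("scene"),camera_info("side")
a=lambda P:(np.array(P)+.5)/5-.5+[250,210]
b=lambda P:(np.array(P)+.5)/6-.5+[240,210]
p0=[.6,0.1,0]
def best(obs):
    return min((fit(obs,[.6,.1,t]) for t in np.arange(-3,3.2,.8)),key=lambda r:abs(r[1]).sum())
st,rs=best([(S,a([(175,28),(160,53),(417,138),(508,123),(455,268),(432,207)]),[(22,145,18),(0,145,18),(0,0,18),(22,-40,18),(-76,-40,18),(-56,-20,32)]),
 (D,b([(398,102),(343,105),(428,327),(240,425),(288,347)]),[(22,145,18),(0,145,18),(0,0,18),(-76,-40,18),(-56,-20,32)])])
print("stop",st,rs.round(1).tolist())
pg=[(0,42,60),(0,14,60),(0,-14,60),(0,-42,60)]
bl,rb=best([(S,a([(82,115),(128,140),(177,165),(225,192),(32,178),(230,292),(277,230)]),pg+[(-22.5,60,24),(-22.5,-60,24),(22.5,-60,24)]),
 (D,b([(119,35),(113,75),(106,115),(101,155),(47,268),(165,265),(185,90),(75,88)]),pg+[(-22.5,-60,24),(22.5,-60,24),(22.5,60,24),(-22.5,60,24)])])
print("block",bl,rb.round(1).tolist())
c,s=np.cos(st[2]),np.sin(st[2]);R=np.array([[c,-s],[s,c]])
print("block in stop",(bl[:2]-st[:2])@R*1000,bl[2]-st[2])
g=lambda q:np.r_[(proj(S,T(st,[(-56-60*np.cos(q[0]),-20+60*np.sin(q[0]),57)]))-a([(375,260)])).ravel(),(proj(D,T(st,[(-56-60*np.cos(q[0]),-20+60*np.sin(q[0]),57)]))-b([(110,290)])).ravel()]
r=least_squares(g,[.1]);print("latch",r.x,r.fun)
np.save("st.npy",st)
for n,c,px in [("tag",S,(341,347)),("tin",S,(157,238)),("tally",S,(168,272)),("bottle",S,(305,185)),("white",S,(218,234)),("green",S,(235,290)),("drawer",S,(362,205)),("bowl",S,(385,240))]:
    print(n,least_squares(lambda v:proj(c,[[v[0],v[1],.01]])[0]-px,[.6,.1]).x.round(3))
E
```

```text
stop [ 0.61414185 -0.13998691  0.0355358 ] [[-0.1, -0.3], [-0.1, 0.3], [1.2, -0.8], [0.5, 0.6], [0.7, 0.5], [0.2, 0.5], [-0.1, -1.3], [0.0, -0.7], [0.2, -0.9], [0.0, -0.7], [-0.4, -0.3]]
block [ 0.51375503 -0.03453275 -0.19420293] [[0.5, 0.3], [0.7, 0.4], [0.5, 0.7], [0.7, 0.7], [-0.3, -0.5], [0.3, -0.3], [1.1, -0.4], [0.2, -0.9], [0.2, -1.0], [0.3, -0.8], [0.1, -0.2], [-1.2, -0.9], [-0.3, -0.1], [-0.2, -1.3], [-0.7, -1.1]]
block in stop [-96.57682947 108.95416454] -0.2297387314133656
latch [0.21384337] [ 0.21970056  0.373061   -0.13467362 -0.5498166 ]
tag [ 0.344 -0.246]
tin [0.428 0.277]
tally [0.352 0.189]
bottle [0.772 0.001]
white [0.505 0.14 ]
green [0.374 0.018]
drawer [ 0.761 -0.173]
bowl [ 0.662 -0.261]
```

Fit residuals are about 1 px. The block is at (-97,109) mm in the stop frame, turned -0.23 rad, and the latch is at about 0.21. The plan has five moves:
1. Push the block's long side towards the fence with two open fingers, squaring it.
2. Push its end to the cheek.
3. Press it against the fence.
4. Check its position.
5. Sweep the latch post round.

Request:
jog_arm([
  [0.7,[249,-609,-40],[0,0,0.173]],
  [0.7,[249,-609,-40],[0,0,0.173]],
  [0.7,[249,-609,-40],[0,0,0.173]],
  [0.7,[249,-609,-40],[0,0,0.173]],
  [0.7,[249,-609,-40],[0,0,0.173]],
  [0.7,[249,-609,-40],[0,0,0.173]],
  [0.7,[249,-609,-40],[0,0,0.173]],
  [0.7,[249,-609,-40],[0,0,0.173]],
])

```text
time_s: 0.9
tcp_pos: [0.3754, 0.2117, 0.2068]
tcp_rot: [[-0.981, 0.192, -0.0], [0.192, 0.981, 0.0], [0.0, 0.0, -1.0]]
contact_force: [1.1, -0.1, -0.8]
gripper_width: 0.698
gripper_force: 0.0
```

Request:
jog_arm([
  [0.7,[96,-237,-20],[0,0,0]],
  [0.7,[96,-237,-20],[0,0,0]],
  [0.7,[96,-237,-20],[0,0,0]],
  [0.7,[96,-237,-20],[0,0,0]],
  [0.7,[96,-237,-20],[0,0,0]],
  [0.7,[96,-237,-20],[0,0,0]],
  [0.7,[96,-237,-20],[0,0,0]],
  [0.7,[96,-237,-20],[0,0,0]],
])

```text
time_s: 1.7
tcp_pos: [0.4708, -0.0221, 0.1867]
tcp_rot: [[-0.981, 0.192, -0.001], [0.192, 0.981, 0.0], [0.001, 0.0, -1.0]]
contact_force: [-0.8, 0.1, 0.5]
gripper_width: 0.702
gripper_force: 0.0
```

```bash
python3 - <<'E'
from cell import *
import cv2
o=observe();cv2.imwrite("pics/w0.png",get_image("wrist"));print(o["tcp_pos"],o["time_s"])
E
```

```text
[ 0.47079081 -0.02206311  0.1866936 ] 1.7
```

View pics/w0.png

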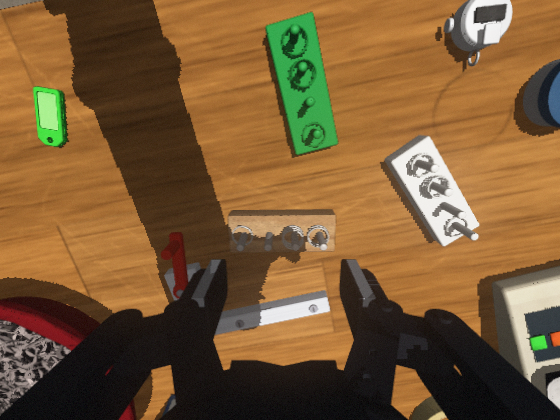

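The wrist view shows the block at columns 229-335, rows 211-250, square to the gripper. The green look-alike ends at row 155, so there is about 60 mm of room. I'll descend behind the block.

Request:
jog_arm([
  [0.7,[1,-4,-40],[0,0,0]],
  [0.7,[1,-4,-80],[0,0,0]],
  [0.7,[1,-4,-120],[0,0,0]],
  [0.7,[1,-4,-150],[0,0,0]],
  [0.7,[1,-4,-170],[0,0,0]],
  [0.7,[1,-4,-182],[0,0,0]],
  [0.7,[1,-4,-182],[0,0,0]],
  [0.7,[1,-4,-182],[0,0,0]],
])

```text
time_s: 2.55
tcp_pos: [0.4727, -0.0265, 0.0057]
tcp_rot: [[-0.981, 0.192, 0.001], [0.192, 0.981, 0.0], [-0.001, 0.0, -1.0]]
contact_force: [0.1, 1.0, 0.3]
gripper_width: 0.702
gripper_force: 0.0
```

Request:
jog_arm([
  [0.7,[9,-2,-1],[0,0,0]],
  [0.7,[18,-3,-1],[0,0,0.03]],
  [0.7,[28,-4,-1],[0,0,0.07]],
  [0.7,[38,-5,-1],[0,0,0.11]],
  [0.7,[48,-6,-1],[0,0,0.15]],
  [0.7,[58,-6,-1],[0,0,0.19]],
  [0.7,[67,-6,-1],[0,0,0.23]],
  [0.7,[72,-6,-1],[0,0,0.23]],
])

```text
time_s: 3.35
tcp_pos: [0.546, -0.0332, 0.0051]
tcp_rot: [[-0.999, -0.037, 0.002], [-0.037, 0.999, 0.0], [-0.002, 0.0, -1.0]]
contact_force: [-1.1, 0.0, 0.6]
gripper_width: 0.703
gripper_force: 0.6
```

```bash
python3 - <<'E'
from cell import *
import cv2
import numpy as np
o=observe();a=get_image("scene")[200:290,230:360];b=get_image("side")[205:290,235:335]
f=lambda i:cv2.resize(i,(400,320),interpolation=cv2.INTER_CUBIC)
cv2.imwrite("pics/p1.png",np.hstack([f(a),f(b)]));print(o["tcp_pos"],o["contact_force"])
E
```

```text
[ 0.54601046 -0.03318938  0.00505966] [-1.14423582  0.02668844  0.62176117]
```

View pics/p1.png

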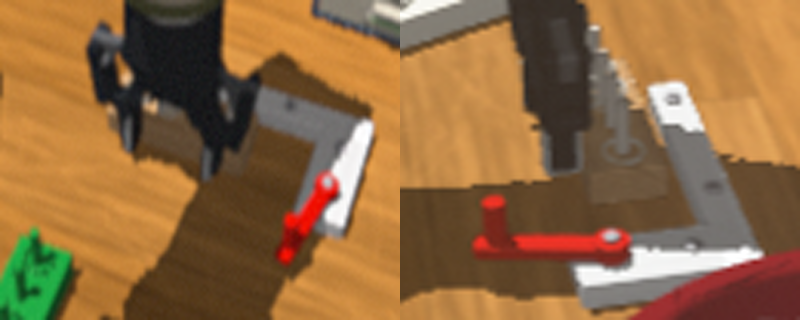

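The image shows the block square and parallel to the fence, about 8 mm off it. I'll back off, lift, turn and go round to the +y end.

Request:
jog_arm([
  [0.7,[-20,0,0],[0,0,0]],
  [0.5,[-20,0,50],[0,0,0]],
  [0.3,[-20,0,100],[0,0,0]],
  [0.1,[-20,30,110],[0,0,0.15]],
  [0.1,[0,60,110],[0,0,0.3]],
  [0.1,[31,87,110],[0,0,0.45]],
  [0.1,[31,87,110],[0,0,0.6]],
  [0.1,[31,87,110],[0,0,0.75]],
])

```text
time_s: 4.25
tcp_pos: [0.5756, 0.0553, 0.1139]
tcp_rot: [[-0.701, -0.713, 0.0], [-0.713, 0.701, -0.0], [-0.0, -0.0, -1.0]]
contact_force: [-1.1, -0.6, 0.0]
gripper_width: 0.1
gripper_force: 0.0
```

Request:
jog_arm([
  [0.1,[0,0,0],[0,0,0.15]],
  [0.1,[0,0,0],[0,0,0.3]],
  [0.1,[0,0,0],[0,0,0.45]],
  [0.1,[0,0,0],[0,0,0.6]],
  [0.1,[0,0,0],[0,0,0.75]],
  [0.1,[0,0,0],[0,0,0.82]],
  [0.1,[0,0,0],[0,0,0.82]],
  [0.1,[0,0,0],[0,0,0.82]],
])

```text
time_s: 5.05
tcp_pos: [0.5753, 0.0527, 0.1142]
tcp_rot: [[0.032, -0.999, 0.0], [-0.999, -0.032, 0.001], [-0.001, -0.0, -1.0]]
contact_force: [0.0, -0.6, -0.7]
gripper_width: 0.1
gripper_force: 0.0
```

Request:
jog_arm([
  [0.1,[2,1,-40],[0,0,0]],
  [0.1,[2,1,-75],[0,0,0]],
  [0.1,[2,1,-95],[0,0,0]],
  [0.1,[2,1,-106],[0,0,0]],
  [0.1,[2,1,-106],[0,0,0]],
  [0.1,[2,-5,-106],[0,0,0]],
  [0.1,[2,-12,-106],[0,0,0]],
  [0.1,[2,-17,-106],[0,0,0]],
])

```text
time_s: 5.85
tcp_pos: [0.5785, 0.036, 0.0098]
tcp_rot: [[0.035, -0.999, 0.003], [-0.999, -0.035, -0.0], [0.0, -0.003, -1.0]]
contact_force: [-0.5, 1.1, 1.0]
gripper_width: 0.102
gripper_force: 0.6
```

Request:
jog_arm([
  [0.1,[0,-6,-1],[0,0,0]],
  [0.1,[0,-12,-1],[0,0,0]],
  [0.1,[0,-18,-1],[0,0,0]],
  [0.1,[1,-24,-1],[0,0,0]],
  [0.1,[1,-30,-1],[0,0,0]],
  [0.1,[1,-36,-1],[0,0,0]],
  [0.1,[1,-40,-1],[0,0,0]],
  [0.1,[1,-42,-1],[0,0,0]],
])

```text
time_s: 6.65
tcp_pos: [0.5782, -0.0059, 0.0069]
tcp_rot: [[0.035, -0.999, -0.0], [-0.999, -0.035, -0.0], [0.0, 0.0, -1.0]]
contact_force: [0.9, 0.6, 0.2]
gripper_width: 0.1
gripper_force: 0.5
```

Request:
jog_arm([
  [0.1,[0,-1,0],[0,0,0]],
  [0.1,[0,-2,0],[0,0,0]],
  [0.1,[0,-3,0],[0,0,0]],
  [0.1,[0,-3,0],[0,0,0]],
  [0.1,[0,-3,0],[0,0,0]],
  [0.1,[0,-3,0],[0,0,0]],
  [0.1,[0,-3,0],[0,0,0]],
  [0.1,[0,-3,0],[0,0,0]],
])

```text
time_s: 7.45
tcp_pos: [0.5782, -0.0082, 0.007]
tcp_rot: [[0.035, -0.999, 0.0], [-0.999, -0.035, -0.0], [0.0, -0.0, -1.0]]
contact_force: [0.3, -0.1, -0.8]
gripper_width: 0.099
gripper_force: 0.0
```

Request:
jog_arm([
  [0.1,[0,-1,0],[0,0,0]],
  [0.1,[0,-1,0],[0,0,0]],
  [0.1,[0,-2,0],[0,0,0]],
  [0.1,[0,-2,0],[0,0,0]],
  [0.1,[0,-3,0],[0,0,0]],
  [0.1,[0,-3,0],[0,0,0]],
  [0.1,[0,-3,0],[0,0,0]],
  [0.1,[0,-3,0],[0,0,0]],
])

```text
time_s: 8.25
tcp_pos: [0.5781, -0.0094, 0.007]
tcp_rot: [[0.037, -0.999, -0.0], [-0.999, -0.037, 0.002], [-0.002, 0.0, -1.0]]
contact_force: [0.0, 6.1, 1.0]
gripper_width: 0.098
gripper_force: 2.9
```

Request:
jog_arm([
  [0.1,[0,18,0],[0,0,0]],
  [0.1,[0,18,45],[0,0,0]],
  [0.1,[0,18,90],[0,0,0]],
  [0.1,[-20,10,105],[0,0,-0.15]],
  [0.6,[-41,-30,105],[0,0,-0.3]],
  [0.6,[-43,-67,105],[0,0,-0.45]],
  [0.6,[-43,-67,105],[0,0,-0.6]],
  [0.6,[-43,-67,105],[0,0,-0.75]],
])

```text
time_s: 9.05
tcp_pos: [0.5348, -0.0809, 0.1122]
tcp_rot: [[-0.663, -0.749, 0.0], [-0.749, 0.663, -0.001], [0.001, -0.001, -1.0]]
contact_force: [-0.7, 0.8, -0.4]
gripper_width: 0.601
gripper_force: 0.0
```

Request:
jog_arm([
  [0.6,[0,0,0],[0,0,-0.15]],
  [0.6,[0,0,0],[0,0,-0.3]],
  [0.6,[0,0,0],[0,0,-0.45]],
  [0.6,[0,0,0],[0,0,-0.6]],
  [0.6,[0,0,0],[0,0,-0.75]],
  [0.6,[0,0,0],[0,0,-0.82]],
  [0.6,[0,0,0],[0,0,-0.82]],
  [0.6,[0,0,0],[0,0,-0.82]],
])

```text
time_s: 9.85
tcp_pos: [0.5351, -0.0785, 0.112]
tcp_rot: [[-0.999, -0.038, -0.0], [-0.038, 0.999, -0.0], [0.0, -0.0, -1.0]]
contact_force: [0.8, 0.2, -0.0]
gripper_width: 0.601
gripper_force: 0.0
```

Request:
jog_arm([
  [0.6,[-2,4,-40],[0,0,0]],
  [0.6,[-2,4,-75],[0,0,0]],
  [0.6,[-2,4,-95],[0,0,0]],
  [0.6,[-2,4,-107],[0,0,0]],
  [0.6,[-2,4,-107],[0,0,0]],
  [0.6,[2,4,-107],[0,0,0]],
  [0.6,[6,4,-107],[0,0,0]],
  [0.6,[10,4,-107],[0,0,0]],
])

```text
time_s: 10.65
tcp_pos: [0.5466, -0.0742, 0.0064]
tcp_rot: [[-0.999, -0.036, 0.002], [-0.036, 0.999, -0.0], [-0.002, -0.0, -1.0]]
contact_force: [-0.4, 0.2, -0.1]
gripper_width: 0.597
gripper_force: 0.6
```

Request:
jog_arm([
  [0.6,[2,0,0],[0,0,0]],
  [0.6,[4,0,0],[0,0,0]],
  [0.6,[6,0,0],[0,0,0]],
  [0.6,[8,0,0],[0,0,0]],
  [0.6,[9,0,0],[0,0,0]],
  [0.6,[10,0,0],[0,0,0]],
  [0.6,[10,0,0],[0,0,0]],
  [0.6,[10,0,0],[0,0,0]],
])

```text
time_s: 11.45
tcp_pos: [0.5553, -0.0741, 0.005]
tcp_rot: [[-0.999, -0.036, 0.0], [-0.036, 0.999, -0.0], [-0.0, -0.0, -1.0]]
contact_force: [-0.5, 0.2, -1.2]
gripper_width: 0.6
gripper_force: 0.1
```

Request:
jog_arm([
  [0.6,[1,0,0],[0,0,0]],
  [0.6,[1,0,0],[0,0,0]],
  [0.6,[2,0,0],[0,0,0]],
  [0.6,[2,0,0],[0,0,0]],
  [0.6,[3,0,0],[0,0,0]],
  [0.6,[3,0,0],[0,0,0]],
  [0.6,[3,0,0],[0,0,0]],
  [0.6,[3,0,0],[0,0,0]],
])

```text
time_s: 12.25
tcp_pos: [0.5565, -0.0743, 0.0047]
tcp_rot: [[-0.999, -0.036, -0.003], [-0.036, 0.999, -0.0], [0.003, -0.0, -1.0]]
contact_force: [-7.4, 0.2, 5.1]
gripper_width: 0.596
gripper_force: 4.2
```

Request:
jog_arm([
  [0.6,[-20,0,0],[0,0,0]],
  [0.6,[-25,0,45],[0,0,0]],
  [0.4,[-30,0,90],[0,0,0]],
  [0,[-50,-40,100],[0,0,0.15]],
  [0,[-61,-85,100],[0,0,0.3]],
  [0,[-61,-104,100],[0,0,0.45]],
  [0,[-61,-104,100],[0,0,0.6]],
  [0,[-61,-104,100],[0,0,0.75]],
])

```text
time_s: 13.05
tcp_pos: [0.4974, -0.1797, 0.1053]
tcp_rot: [[-0.721, -0.693, 0.001], [-0.693, 0.721, -0.001], [-0.0, -0.002, -1.0]]
contact_force: [0.1, 0.2, 0.2]
gripper_width: 0.0
gripper_force: 0.0
```

Request:
jog_arm([
  [0,[0,0,0],[0,0,0.15]],
  [0,[0,0,0],[0,0,0.3]],
  [0,[0,0,0],[0,0,0.45]],
  [0,[0,0,0],[0,0,0.6]],
  [0,[0,0,0],[0,0,0.6]],
  [0,[0,0,0],[0,0,0.6]],
  [0,[0,0,0],[0,0,0.6]],
  [0,[0,0,0],[0,0,0.6]],
])

```text
time_s: 13.85
tcp_pos: [0.4973, -0.1787, 0.105]
tcp_rot: [[-0.209, -0.978, 0.001], [-0.978, 0.209, 0.0], [-0.0, -0.0, -1.0]]
contact_force: [1.0, 0.2, 0.2]
gripper_width: 0.004
gripper_force: 0.0
```

```bash
python3 - <<'E'
from cell import *
import cv2
import numpy as np
o=observe();a=get_image("scene")[210:290,260:360];b=get_image("side")[210:290,235:335]
f=lambda i:cv2.resize(i,(400,320),interpolation=cv2.INTER_CUBIC)
cv2.imwrite("pics/p2.png",np.hstack([f(a),f(b)]));print(o["tcp_pos"],o["time_s"],o["qpos"])
E
```

```text
[ 0.49725238 -0.17871105  0.10499055] 13.85 [ 0.85955247  0.35879961 -0.69332466  1.77865809  0.25475601  1.09510072
  3.01069186]
```

View pics/p2.png

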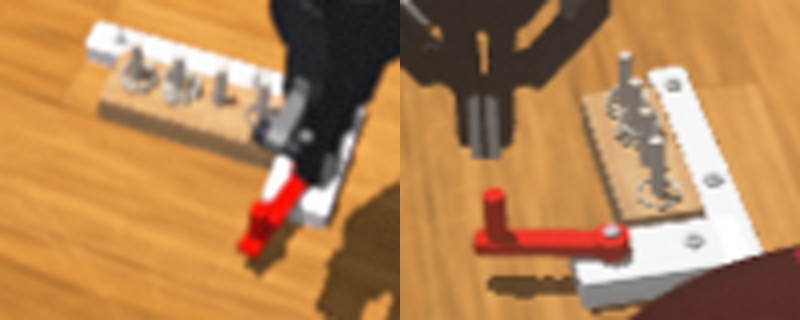

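The image shows the block flush against the fence and cheek, with the latch still open. Joint 7 is near its limit, but every turn from here takes it away from that limit. I'll descend behind the post.

Request:
jog_arm([
  [0,[-2,0,-10],[0,0,-0.03]],
  [0,[-2,0,-30],[0,0,-0.03]],
  [0,[-2,0,-50],[0,0,-0.03]],
  [0,[-2,0,-62],[0,0,-0.03]],
  [0,[-2,0,-68],[0,0,-0.03]],
  [0,[-2,0,-68],[0,0,-0.03]],
  [0,[-2,0,-68],[0,0,-0.03]],
  [0,[-2,0,-68],[0,0,-0.03]],
])

```text
time_s: 14.75
tcp_pos: [0.4959, -0.1783, 0.0379]
tcp_rot: [[-0.236, -0.972, 0.001], [-0.972, 0.236, -0.001], [0.0, -0.002, -1.0]]
contact_force: [0.5, 0.1, 0.2]
gripper_width: -0.002
gripper_force: 0.0
```

```bash
python3 - <<'E'
from h import *
o=observe();st=np.load("st.npy");p=o["tcp_pos"];print(p,o["tcp_rot"][:,0],o["contact_force"],o["qpos"][6])
for q in [.1,.214,.35,.5,.65,.8,.95,1.1,1.25,1.4,1.5,1.571,1.6]:
    d=17
    w=T(st,[(-56-60*np.cos(q)-d*np.sin(q),-20+60*np.sin(q)-d*np.cos(q),0)])[0]
    ang=np.pi*1.5+st[2]-q; cur=np.arctan2(o["tcp_rot"][1,0],o["tcp_rot"][0,0])%(2*np.pi)
    print(q,((w-p)[:2]*1000).round(1),round(ang-cur,3))
E
```

```text
[ 0.49587419 -0.17829752  0.03787587] [-2.36348663e-01 -9.71668256e-01  3.30340954e-04] [0.47734114 0.06683351 0.22449021] 2.929024627518183
0.1 [2.  3.2] 0.174
0.214 [ 0.9 10.3] 0.06
0.35 [ 0.7 18.7] -0.076
0.5 [ 1.8 28. ] -0.226
0.65 [ 4.2 37. ] -0.376
0.8 [ 7.9 45.6] -0.526
0.95 [12.9 53.5] -0.676
1.1 [19.  60.6] -0.826
1.25 [26.2 66.6] -0.976
1.4 [34.1 71.6] -1.126
1.5 [39.7 74.2] -1.226
1.571 [43.9 75.7] -1.297
1.6 [45.6 76.2] -1.326
```

Request:
jog_arm([
  [0,[1,7,0],[0,0,0]],
  [0,[1,14,0],[0,0,0]],
  [0,[1,19,0],[0,0,-0.08]],
  [0,[1,23,0],[0,0,-0.15]],
  [0,[2,28,0],[0,0,-0.23]],
  [0,[3,32,0],[0,0,-0.3]],
  [0,[4,37,0],[0,0,-0.38]],
  [0,[6,41,0],[0,0,-0.45]],
])

```text
time_s: 15.55
tcp_pos: [0.501, -0.1368, 0.0373]
tcp_rot: [[-0.638, -0.77, -0.0], [-0.77, 0.638, -0.001], [0.001, -0.0, -1.0]]
contact_force: [-2.7, -1.3, 2.5]
gripper_width: 0.0
gripper_force: 1.2
```

Request:
jog_arm([
  [0,[2,5,0],[0,0,-0.08]],
  [0,[4,9,0],[0,0,-0.15]],
  [0,[7,13,0],[0,0,-0.23]],
  [0,[10,16,0],[0,0,-0.3]],
  [0,[13,20,0],[0,0,-0.38]],
  [0,[16,23,0],[0,0,-0.45]],
  [0,[20,26,0],[0,0,-0.53]],
  [0,[24,28,0],[0,0,-0.6]],
])

```text
time_s: 16.35
tcp_pos: [0.5247, -0.108, 0.037]
tcp_rot: [[-0.961, -0.276, -0.001], [-0.276, 0.961, 0.0], [0.001, 0.001, -1.0]]
contact_force: [-3.5, 1.5, 2.1]
gripper_width: 0.0
gripper_force: 1.2
```

```bash
python3 - <<'E'
from h import *
o=observe();st=np.load("st.npy");p=o["tcp_pos"];print(p,o["tcp_rot"][:,0],o["contact_force"],o["time_s"])
for q in [1.1,1.25,1.4,1.5,1.571,1.6]:
    d=17
    w=T(st,[(-56-60*np.cos(q)-d*np.sin(q),-20+60*np.sin(q)-d*np.cos(q),0)])[0]
    ang=np.pi*1.5+st[2]-q; cur=np.arctan2(o["tcp_rot"][1,0],o["tcp_rot"][0,0])%(2*np.pi)
    print(q,((w-p)[:2]*1000).round(1),round(ang-cur,3))
E
```

```text
[ 0.52466397 -0.10795465  0.03702772] [-0.96108477 -0.27625139  0.00111337] [-3.52232858  1.53153678  2.08569255] 16.35
1.1 [-9.7 -9.8] 0.226
1.25 [-2.6 -3.7] 0.076
1.4 [5.3 1.2] -0.074
1.5 [11.   3.8] -0.174
1.571 [15.1  5.4] -0.245
1.6 [16.8  5.9] -0.274
```

Request:
jog_arm([
  [0,[3,1,0],[0,0,-0.05]],
  [0,[6,2,0],[0,0,-0.1]],
  [0,[9,3,0],[0,0,-0.14]],
  [0,[11,4,0],[0,0,-0.18]],
  [0,[13,5,0],[0,0,-0.21]],
  [0,[15,5,0],[0,0,-0.24]],
  [0,[16,5,0],[0,0,-0.24]],
  [0,[16,5,0],[0,0,-0.24]],
])

```text
time_s: 17.15
tcp_pos: [0.5411, -0.1036, 0.037]
tcp_rot: [[-0.999, -0.044, -0.0], [-0.044, 0.999, 0.0], [0.0, 0.0, -1.0]]
contact_force: [-1.9, 1.2, -0.9]
gripper_width: 0.001
gripper_force: 1.0
```

Request:
jog_arm([
  [0,[1,0,0],[0,0,0]],
  [0,[1,0,0],[0,0,0]],
  [0,[2,0,0],[0,0,0]],
  [0,[2,0,0],[0,0,0]],
  [0,[2,0,0],[0,0,0]],
  [0,[2,0,0],[0,0,0]],
  [0,[2,0,0],[0,0,0]],
  [0,[2,0,0],[0,0,0]],
])

```text
time_s: 17.95
tcp_pos: [0.5414, -0.1036, 0.0367]
tcp_rot: [[-0.999, -0.043, -0.004], [-0.043, 0.999, 0.0], [0.004, 0.001, -1.0]]
contact_force: [-8.0, 2.9, 5.2]
gripper_width: -0.0
gripper_force: 4.4
```

The post has met its end stop, with the force rising to 8 N. I'll back away and check.

Request:
jog_arm([
  [0,[-15,0,0],[0,0,0]],
  [0,[-40,0,0],[0,0,0]],
  [0,[-50,0,40],[0,0,0]],
  [0,[-60,0,90],[0,0,0]],
  [0,[-60,40,130],[0,0,0]],
  [0,[-60,80,170],[0,0,0]],
  [0,[-60,120,200],[0,0,0]],
  [0,[-60,120,200],[0,0,0]],
])

```text
time_s: 18.75
tcp_pos: [0.485, 0.0208, 0.2417]
tcp_rot: [[-0.999, -0.048, 0.008], [-0.048, 0.999, 0.001], [-0.008, 0.0, -1.0]]
contact_force: [0.3, 0.3, 0.1]
gripper_width: -0.003
gripper_force: 0.0
```

```bash
python3 - <<'E'
from h import *
import cv2
o=observe();st=np.load("st.npy");a0=get_image("scene");b0=get_image("side")
a=a0[210:290,260:360].copy();b=b0[210:290,235:335].copy()
f=lambda i:cv2.resize(i,(400,320),interpolation=cv2.INTER_CUBIC)
a,b=f(a),f(b)
B=T(st,[(0,0,24),(-45,0,24),(-45,120,24),(0,120,24)]+[(-22.5,y,60) for y in(18,46,74,102)]+[(-56,40,57)])
for im,n,off in((a,"scene",(260,210)),(b,"side",(235,210))):
    for p in proj(camera_info(n),B): cv2.circle(im,tuple(int(v) for v in ((p-off+.5)*4)),3,(255,0,0),1)
cv2.imwrite("pics/p3.png",np.hstack([a,b]));print(o["tcp_pos"],o["time_s"],o["contact_force"])
E
```

```text
[0.48504025 0.02082482 0.24171401] 18.75 [0.26563279 0.25280857 0.12923355]
```

View pics/p3.png

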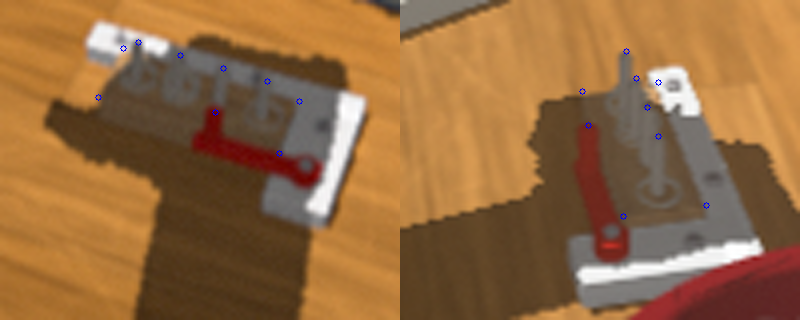

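The predicted home positions (blue circles) fall on the block's corners, the peg tops and the post top at (214,112), so the block is seated and the button is fully across. The robot is clear of everything.

```bash
python3 -c "
from cell import *
print(sign_off())"
```

```text
the job is handed in; nothing more can be done
None
```

I handed the job in at about 19 s: the last pictures showed the block flush against the fence and end cheek and the turn-button fully across its front, but the sign-off returned no verdict.

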